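# Send the noodle cutter cassette through the rinse-chute flap

### The arm

A 6-joint arm with a two-finger parallel gripper is mounted at the origin on the work surface. World frame = base frame: x ahead of the robot, y to its left, z up, the work surface at z = 0. Lengths are in mm, angles in degrees, forces in N, time in s.
With the tool pointing down it reaches from about 400 to 825 mm from the base axis. Payload 7 kg.
Tool frame: the origin (TCP) lies at the very end of the fingers, on their centre line; the grasp point (between the pads) lies 19 mm behind it; z points along the fingers, y is the direction in which the jaws open and shut (so a half turn about z gives the same grasp; the last joint's range is limited). The gripper opens to 85 mm and grips with 20 to 120 N. Pads are 22 mm wide; open, the fingers measure 114 mm over their backs; the gripper's body (76 mm by 85 mm) begins 54 mm behind the grasp point. The pads swing forward as they close: fully open they stand 13 mm farther back than shut.
Start: joints at [16.507, 20.546, 0.682, 0, -70.136, -16.507], TCP at [674.978, -0.019, 231.302] pointing down, gripper open.
Joint ranges: [-176.03, 176.03], [-82.01, 121.73], [-58.28, 71.71], [-173.87, 95.51], [-174.79, -0.11], [-173.66, 173.66]. Speed limits (degrees/s): [136.94, 136.94, 172.46, 180, 180, 180].

### API

Orientations are given as a 3x3 rotation matrix whose columns are the frame's x, y, z axes.
In Python, from cell import observe, get_image, hand_in gives the robot as it stands. The module is installed in compiled form; this text tells all that it offers.
- The arm moves only by the tool servo_tool, never from a script. Its argument "rows" is a list of rows, each a list of 7 numbers: the closure, from -1 (fully open) to 1 (shut), so that 0 is half open, then the shift along the world's x, y, z in mm, then the turn, a rotation vector about the world's x, y, z in degrees. In form: [[claw, dx, dy, dz, ax, ay, az], ...]. A call has 1 to 5 rows; each row is the pose to reach, as a shift and turn from the pose measured when the call began; what a row does not reach only later rows make up. A row lasts 1/10 s, in which the tool goes at most 50 mm and 8.59 degrees, less where a joint would pass 70% of its speed; a pose out of reach is approached as far as the arm can. A call with a gripper value outside its range is refused whole. The fingers move at their own pace and stop on an object; "squeeze" is the grip in N (left out, the last holds). Time passes only in rows, so rows that repeat a pose let the fingers close. It gives the time, the measured TCP pose, the force and the opening at its end, in the units of the state.
- observe(): the state, without advancing time (a new reading comes with each control period).
- get_image(name): name is "scene" or "side" or "wrist"; returns a dict with "image" (480x640x3 uint8, red, green, blue), "depth" (480x640 float32, mm along the optical axis (not along the pixel's ray), 0 where there is no reading), "vertical_fov" (degrees; the focal length in pixels is half the picture's height over the tangent of half this angle, whatever the lens; pixels are square), "cx", "cy" (the principal point, pixels), "pose" (4x4, takes a point from camera to world coordinates). Camera axes: x right, y down, z forward; pixel columns grow to the right and rows downward; lengths in mm; the calibration is good to about 2 mm. A picture is of the moment at which its call begins.
- hand_in(): hands the job in, once; it reports no verdict.
The state is a dict: "time": time; "joint_positions": joint angles; "dq": joint speeds; "joint_efforts": joint torques, N m; "eef_pos": TCP position; "ee_rot": TCP orientation; "ft_force": force on the tool from outside, world axes, zero at the start; "moment": the same for the moment, N m; "width": finger opening in mm.
Only numpy, scipy, OpenCV 4.12 (cv2) and the standard library are available. Lean on these libraries where they do the work, as an engineer would, in place of code of your own. Each camera call takes 0.05 s, during which the arm holds its last target.

### The job

Without picking it up, push the noodle cutter cassette along the steel deck, nose against the hanging flap so that the flap swings inward, and on through the mouth until the cassette has slid right down the white slide into the rinse bay. Then take the fingers back out so that the flap hangs shut again, leaving the oil bottle, gauge, rolling pin and scraper where they are.

Things in the scene. Friction and masses are not known exactly. Their poses are not given: they have to be found in the camera images.
- cassette: Noodle cutter cassette: loose aluminium frame, a plain box outside, 90 mm long (x), 64 wide (y), 28 high (z), two brass ribbed rolls in its open top; origin at the centre of its underside. 0.3 to 0.55 kg, friction on the deck 0.5 to 0.7. It lies on the deck, long axis within 0.3 rad of the chute's, up to 20 mm off its middle line, nose about 85 to 105 mm before the flap.
- mouth (a point): Middle of the mouth's foot on the deck, straight under the flap's hinge, 85 mm above the table; x points into the chute, y left, z up. Level steel deck: x -230 to +30 mm, y -150 to +150, 14 mm rims at its sides. Mouth 104 mm wide, 57 high, in a white upright panel 6 mm thick, 70 high; the hinge rod (8 mm thick, axis 62 mm above the deck) crosses its top.
- slide_top (a point): Middle of the deck's inner edge, 30 mm past the flap, where a white slippery slide (friction about 0.12) starts down at 24 degrees; axes as the mouth's. A cassette whose middle passes this edge tips over and runs down by itself. The slide is the floor of the rinse bay: open on top, side walls 120 mm apart, end wall 177 mm on. The cassette stops with its middle about 125 mm on.
- flap (a joint): Steel flap, 98 mm wide, 57 deep, 90 g, smooth (friction about 0.25), hanging in the mouth from the rod, lower edge 5 mm above the deck. Angle in rad: 0 hanging shut; grows as its lower edge swings inward (mouth's +x) and up, to 1.45; it cannot swing outward. Only its weight closes it: it rides on the cassette (about 0.95 rad) while that lies under it and falls shut when nothing holds it.
- oil_bottle_mid (a point): Half-way up a small clear bottle, 34 mm diameter, 75 mm high, standing on the deck close to the white panel at one side of the mouth, 117 mm from the middle line. Leave alone.
- gauge_mid (a point): Half-way up a turned steel gauge with a knob top, 32 mm diameter, 46 mm high, standing on the deck close to the white panel at the other side of the mouth, 117 mm from the middle line. Leave alone.
- rolling_pin_mid (a point): Middle of a wooden rolling pin, 42 mm diameter, 270 mm long, lying in a wooden cradle on the table to the left of the deck, axis 51 mm above the table. Leave alone.
- scraper: A spatula-shaped scraper with a green handle, 280 mm long, origin at its middle, lying on the table to the right of the deck. Leave alone.
Mind the look-alikes: they are no part of the job. There is more than one size of the cassette; the one meant has the size given above.

How it is judged (in metres and radians):
On the way, in this order (a step that is already met when the one before it is completed fails the run):
1. the cassette, lying on the deck, has pushed the flap open and its nose is in the mouth (value of joint flap above 0.35 rad and x of cassette in the frame of mouth above -0.035 m and z of cassette in the frame of mouth above -0.008 m), for 0.1 s.
2. the cassette has gone down the slide into the bay (x of cassette in the frame of mouth above 0.1 m and z of cassette in the frame of mouth below -0.021 m), for 0.1 s.
At the end, for the whole second after the job is handed in: The cassette lies at rest, right way up, at the foot of the slide in the rinse bay (its middle more than 110 mm past the flap, its underside more than 26 mm below the deck), and the flap hangs shut (within 0.08 rad) (x of cassette in the frame of mouth between 0.11 and 0.2 m and y of cassette in the frame of mouth between -0.06 and 0.06 m and z of cassette in the frame of mouth below -0.026 m and angle between cassette's own z axis and vertical below 0.7 rad and linear speed of cassette below 0.02 m/s and value of joint flap below 0.08 rad); the robot touches nothing.
It fails at once if the cassette is lifted (25 mm or more off the deck) (z of cassette in the frame of mouth above 0.025 m).
It fails at once if the cassette is pushed off the deck outside the chute (z of cassette in the frame of mouth below -0.026 m and x of cassette in the frame of mouth below 0.02 m).
It fails at once if a bystander is moved more than 20 mm (distance of any of oil_bottle_mid, gauge_mid, rolling_pin_mid, scraper from where it was at the start of the episode above 0.02 m).
It also fails if it takes over 42 s, if anything falls off the work surface, if the arm or the gripper's body presses on something with over 40 N, if the wrist force passes 120 N, or if a joint passes its speed limit or range.

## Working session

There is one attempt and no reset: what is moved stays moved. The work goes in short steps, Python scripts to look and compute and a tool call to move; the robot and the scene stay as the last step left them, time stands still between calls to the robot, and variables do not carry over. Pictures are saved under pics/ and viewed, and the job is handed in when it is done.

Besides the shell and the picture viewer there is one more tool, called after "Call:" in YAML: its name, and indented under it one key for each argument. servo_tool: Moves the arm, as the interface text tells. Its arguments: {"type":"object","properties":{"rows":{"type":"array"},"squeeze":{"type":"number"}},"required":["rows"]}

```bash
mkdir -p pics
cat > h.py <<'E'
import numpy as np, cv2
from cell import observe,get_image,hand_in
def shot(n,tag):
    d=get_image(n); np.savez(f'{n}_{tag}.npz',**d); cv2.imwrite(f'pics/{n}_{tag}.png',d['image'][:,:,::-1]); return d
def load(n,tag): return dict(np.load(f'{n}_{tag}.npz'))
def w(d,u,v,z=None):
    f=240/np.tan(np.radians(float(d['vertical_fov']))/2)
    r=np.array([(u-float(d['cx']))/f,(v-float(d['cy']))/f,1.0]);P=d['pose']
    if z is None:
        return P[:3,:3]@(r*float(d['depth'][int(v),int(u)]))+P[:3,3]
    q=P[:3,:3]@r; return P[:3,3]+q*(z-P[2,3])/q[2]
E
python3 - <<'E'
from h import *
for n in('scene','side','wrist'):
    d=shot(n,'0'); print(n,d['pose'].round(2).tolist(),d['vertical_fov'])
s=observe();print(s['time'],s['eef_pos'],s['ee_rot'],s['width'])
E
```

```text
scene [[0.44, 0.7, -0.56, 1196.8], [0.9, -0.34, 0.28, -317.24], [0.0, -0.63, -0.78, 981.96], [0.0, 0.0, 0.0, 1.0]] 47.09600460632333
side [[0.98, -0.15, 0.16, 380.83], [-0.22, -0.59, 0.78, -810.97], [-0.02, -0.79, -0.61, 744.64], [0.0, 0.0, 0.0, 1.0]] 51.4134934076309
wrist [[-1.0, 0.0, -0.0, 673.83], [-0.0, 0.96, 0.3, -77.64], [0.0, 0.3, -0.96, 372.8], [0.0, 0.0, 0.0, 1.0]] 67.75782483285707
0.15 [ 6.74662201e+02 -2.30308582e-02  2.30568195e+02] [[-8.44380982e-05 -9.99999201e-01 -1.26119238e-03]
 [-9.99999986e-01  8.46204351e-05 -1.44522333e-04]
 [ 1.44628940e-04  1.26118016e-03 -9.99999194e-01]] 85.37486474677924
```

View pics/scene_0.png

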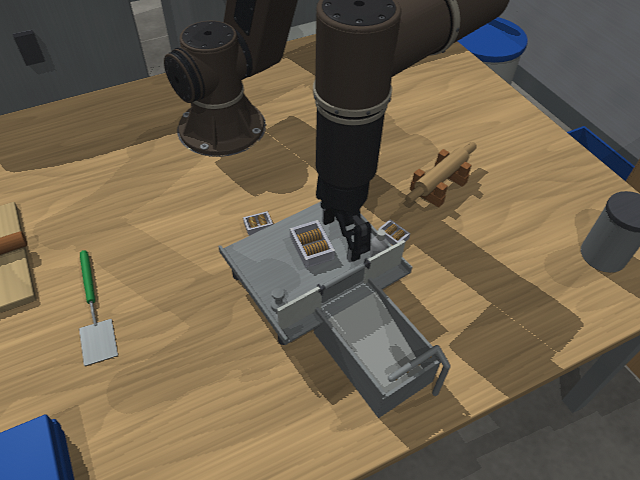

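View pics/side_0.png

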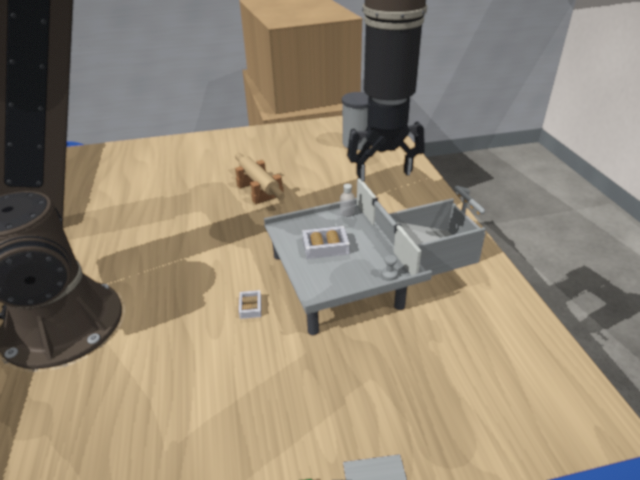

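View pics/wrist_0.png

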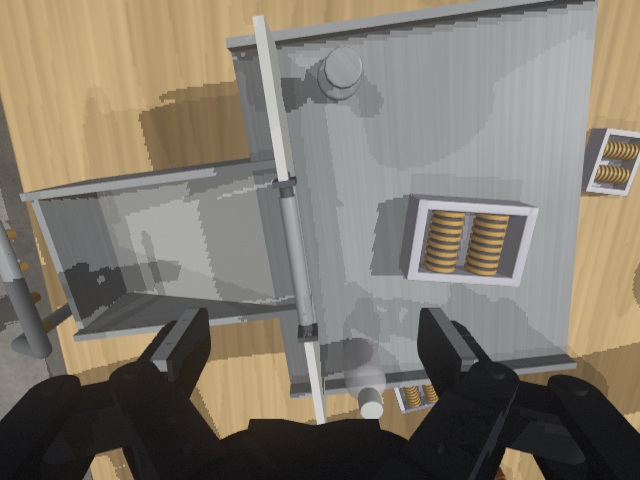

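The wrist view shows the target cassette at (408–537, 195–286), with its corners about (418,195), (537,207), (518,286) and (408,279). The hinge rod runs from (288,190) to (307,325). The gauge (343,70) is on the right of the mouth and the bottle (370,400) on the left.

Run:
```python
from h import *
d=load('wrist','0')
im=d['image'][170:350,260:560,::-1]
cv2.imwrite('pics/crop0.png',cv2.resize(im,None,fx=2.6,fy=2.6,interpolation=cv2.INTER_CUBIC))
for n,u,v in [('gauge',342,65),('bottlecap',370,408),('rod1',289,200),('rod2',304,310),('deck',350,290),('deck2',480,130),('paneltop',270,90),('paneltop2',276,140),('panel lo',314,370)]:
    print(n,w(d,u,v).round(1))
```

```text
gauge [ 656.2 -117.9  130.4]
bottlecap [632.9 112.  160.8]
rod1 [689.  -38.2 152.2]
rod2 [680.3  38.7 150.4]
deck [641.8  52.9  86.2]
deck2 [545.6 -80.3  84.1]
paneltop [ 698.3 -101.1  154.8]
paneltop2 [695.7 -74.1 154.8]
panel lo [673.4  84.3 154.6]
```

View pics/crop0.png

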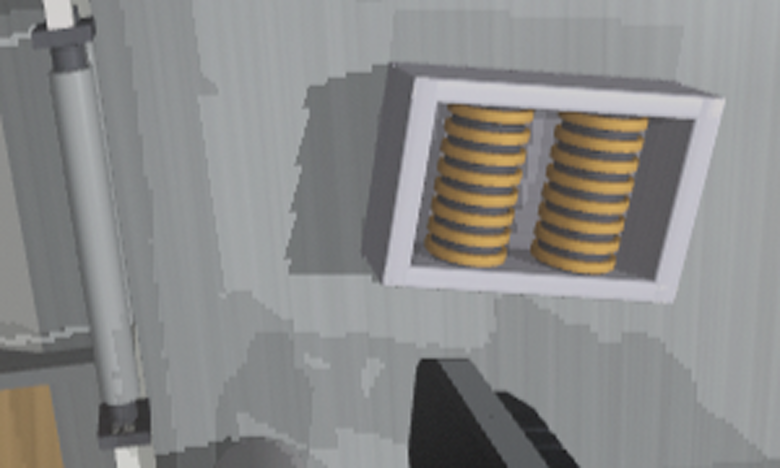

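Run:
```python
from h import *
d=load('wrist','0')
C=np.array([w(d,260+a/2.6,170+b/2.6,113) for a,b in [(415,78),(724,98),(673,302),(385,284)]])
print(C.round(1)); c=C.mean(0); print('c',c)
print([np.linalg.norm(C[i]-C[(i+1)%4]).round(1) for i in range(4)])
ax=(C[0]+C[3]-C[1]-C[2]); print('yaw',np.degrees(np.arctan2(ax[1],ax[0])))
r=[w(d,260+a/2.6,170+b/2.6,151) for a,b in [(66,40),(123,420)]]
print('rod',r, (r[0]+r[1])/2)
# rod axis via depth points, fit
D=d['depth'];pts=[]
for v in range(120,182,3): pass
P=[w(d,u,v) for u,v in [(265,50),(268,75),(270,90),(273,110),(276,140),(279,160),(311,345),(313,360),(314,370),(316,385)]]
P=np.array([p for p in P if abs(p[2]-155)<2]);print(P.round(1))
k=np.polyfit(P[:,1],P[:,0],1);print('line x=k y+b',k, np.degrees(np.arctan(k[0])))
R=(r[0]+r[1])/2
th=-np.arctan(k[0]); e=np.array([np.cos(th),np.sin(th)]);n=np.array([-e[1],e[0]])
print('theta',np.degrees(th)); 
g=w(d,342,65)[:2];b=w(d,370,408)[:2]; print('gauge n',(g-R[:2])@n,'bottle',(b-R[:2])@n)
v=c[:2]-R[:2];print('cassette in mouth',v@e,v@n)
```

```text
[[596.  -31.2 113. ]
 [507.8 -25.4 113. ]
 [511.6  37.4 113. ]
 [599.5  31.5 113. ]]
c [553.71029881   3.08428545 113.        ]
[np.float64(88.4), np.float64(63.0), np.float64(88.1), np.float64(62.8)]
yaw -3.777510529382135
rod [array([691.13027916, -47.06809749, 151.        ]), array([678.09725541,  55.2210096 , 151.        ])] [684.61376729   4.07645605 151.        ]
[[ 700.1 -121.1  155.9]
 [ 699.  -108.7  155.9]
 [ 698.3 -101.1  154.8]
 [ 696.9  -90.5  155.2]
 [ 695.7  -74.1  154.8]
 [ 694.1  -62.7  156.3]
 [ 675.5   63.3  155.2]
 [ 674.1   75.7  155. ]
 [ 673.4   84.3  154.6]
 [ 671.9   96.3  155.7]]
line x=k y+b [-1.35236392e-01  6.84675347e+02] -7.701749168958086
theta 7.701749168958086
gauge n -117.09985682320278 bottle 113.90925774741306
cassette in mouth -129.8555697043427 16.559996333490645
```

```bash
cat >> h.py <<'E'
from scipy.spatial.transform import Rotation as Ro
M=np.array([684.6,3.8,85.]);TH=np.radians(7.7)
E=np.array([np.cos(TH),np.sin(TH)]);N=np.array([-E[1],E[0]])
def delta(x,y,h,yaw,tilt=0):
    """mouth frame TCP, height over deck, heading deg rel. chute"""
    s=observe(); p=np.array([*(M[:2]+x*E+y*N),85+h]); a=TH+np.radians(yaw)
    f=np.array([np.cos(a),np.sin(a),0]);t=np.radians(tilt)
    z=np.sin(t)*f+np.array([0,0,-np.cos(t)]); X=-(np.cos(t)*f+np.array([0,0,np.sin(t)])); Y=np.cross(z,X)
    R=np.c_[X,Y,z]; r=Ro.from_matrix(R@np.array(s['ee_rot']).T).as_rotvec(degrees=True)
    print('d',(p-s['eef_pos']).round(1),'rot',r.round(1))
def st():
    s=observe();p=s['eef_pos'];v=p[:2]-M[:2];R=np.array(s['ee_rot'])
    print('t',round(s['time'],2),'mouth xy',(v@E).round(1),(v@N).round(1),'h',round(p[2]-85,1),'yaw',round(np.degrees(np.arctan2(-R[1,0],-R[0,0])-TH),1),'tilt',round(np.degrees(np.arcsin(-R[2,0])),1),'F',np.round(s['ft_force'],1),'w',round(s['width'],1),'q',np.round(s['joint_positions'],0))
E
python3 - <<'E'
from h import *
c=np.array([-130,16.5]);a=np.radians(-11.5);f=np.array([np.cos(a),np.sin(a)])
for k in (85,):
    q=c-k*f;print(q);delta(*q,75,-11.5)
E
```

```text
[-213.29359989   33.44627443]
d [-205.9    8.4  -70.6] rot [ -0.1  -0.1 -93.8]
```

Call:
servo_tool:
  rows:
    - [0.2, -50, 2, 0, 0, 0, -8]
    - [0.2, -100, 4, -10, 0, 0, -16]
    - [0.2, -150, 6, -20, 0, 0, -24]
    - [0.2, -206, 8, -30, 0, 0, -32]
    - [0.2, -206, 8, -40, 0, 0, -40]

```text
time: 0.65
eef_pos: [464.1, 7.4, 190.6]
ee_rot: [[-0.647, -0.762, -0.001], [-0.762, 0.647, 0.002], [-0.001, 0.002, -1.0]]
ft_force: [1.5, 1.0, 0.9]
width: 33.8
```

Call:
servo_tool:
  rows:
    - [0.2, 0, 0, 0, 0, 0, -8]
    - [0.2, 0, 0, 0, 0, 0, -16]
    - [0.2, 0, 0, 0, 0, 0, -24]
    - [0.2, 0, 0, 0, 0, 0, -32]
    - [0.2, 0, 0, 0, 0, 0, -40]

```text
time: 1.15
eef_pos: [463.9, 7.4, 190.5]
ee_rot: [[-0.987, -0.162, 0.0], [-0.162, 0.987, 0.002], [-0.0, 0.002, -1.0]]
ft_force: [-0.7, 0.0, -0.6]
width: 34.1
```

Run:
```python
from h import *
c=np.array([-130,16.5]);a=np.radians(-11.5);f=np.array([np.cos(a),np.sin(a)])
st();shot('wrist','1');delta(*(c-85*f),12,-11.5)
```

```text
t 1.15 mouth xy -218.2 33.1 h 105.5 yaw 1.6 tilt 0.0 F [-0.7  0.  -0.6] w 34.1 q [  25.    2.  -28.   -0.  -59. -106.]
d [  4.9   1.  -93.5] rot [ -0.1   0.  -12.7]
```

View pics/wrist_1.png

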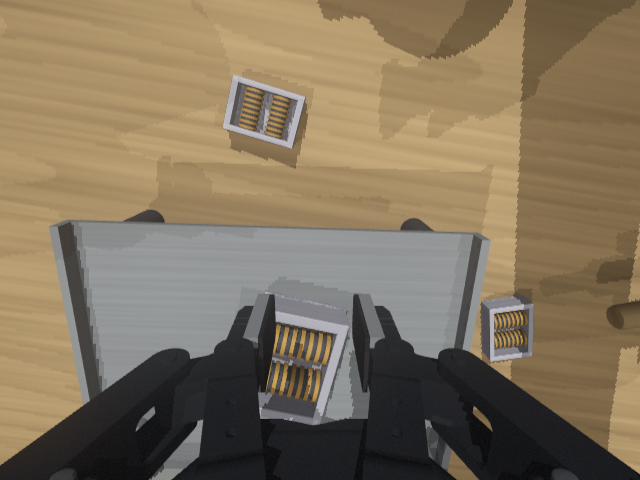

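The view looks back over the deck. The target cassette (260–345, 300–420) lies ahead of the fingers, and the small look-alikes are on the table at (263,112) and (508,330). Next I lower the fingers behind it.

Call:
servo_tool:
  rows:
    - [0.2, 5, 1, -25, 0, 0, -7]
    - [0.2, 5, 1, -50, 0, 0, -13]
    - [0.2, 5, 1, -75, 0, 0, -13]
    - [0.2, 5, 1, -91, 0, 0, -13]
    - [0.2, 5, 1, -91, 0, 0, -13]

```text
time: 1.7
eef_pos: [467.2, 7.7, 97.4]
ee_rot: [[-0.998, 0.07, -0.004], [0.07, 0.998, 0.001], [0.004, 0.0, -1.0]]
ft_force: [-0.5, -0.5, -0.0]
width: 34.1
```

Run:
```python
from h import *
st();shot('side','2')
d=load('side','2');cv2.imwrite('pics/side2c.png',cv2.resize(d['image'][130:330,220:500,::-1],None,fx=2.8,fy=2.8,interpolation=cv2.INTER_CUBIC))
c=np.array([-130,16.5]);a=np.radians(-11.5);f=np.array([np.cos(a),np.sin(a)])
delta(*(c-30*f),12,-11.5)
```

```text
t 1.7 mouth xy -214.9 33.0 h 12.4 yaw -11.7 tilt -0.2 F [-0.5 -0.5 -0. ] w 34.1 q [  25.    9.  -35.   -0.  -46. -119.]
d [55.4 -3.3 -1.8] rot [-0.1 -0.1  0.2]
```

View pics/side2c.png

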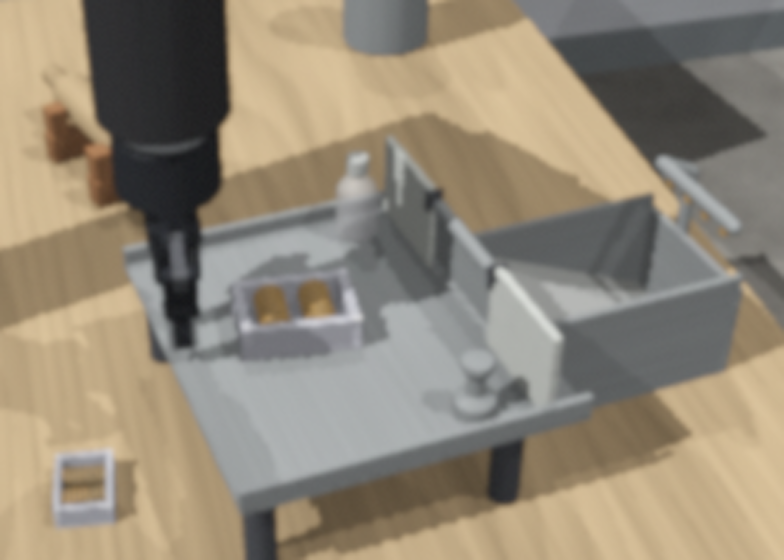

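The fingers are behind the cassette, at (180,345) in the crop, and the way ahead is clear. I'll advance along the cassette's axis.

Call:
servo_tool:
  rows:
    - [0.2, 8, -0.5, -1, 0, 0, 0]
    - [0.2, 16, -1, -2, 0, 0, 0]
    - [0.2, 24, -1.5, -2, 0, 0, 0]
    - [0.2, 32, -2, -2, 0, 0, 0]
    - [0.2, 38, -2.3, -2, 0, 0, 0]

```text
time: 2.25
eef_pos: [506.4, 5.4, 96.8]
ee_rot: [[-0.998, 0.071, -0.003], [0.071, 0.998, 0.001], [0.003, 0.001, -1.0]]
ft_force: [-4.1, 0.2, 3.4]
width: 34.1
```

Run:
```python
from h import *
st();shot('side','3');shot('scene','3')
d=load('side','3');cv2.imwrite('pics/side3c.png',cv2.resize(d['image'][130:330,220:500,::-1],None,fx=2.8,fy=2.8,interpolation=cv2.INTER_CUBIC))
d=load('scene','3');cv2.imwrite('pics/scene3c.png',cv2.resize(d['image'][190:400,210:450,::-1],None,fx=2.8,fy=2.8,interpolation=cv2.INTER_CUBIC))
```

```text
t 2.25 mouth xy -176.4 25.5 h 11.8 yaw -11.7 tilt -0.2 F [-4.1  0.2  3.4] w 34.1 q [  23.   13.  -30.   -0.  -47. -117.]
```

View pics/side3c.png

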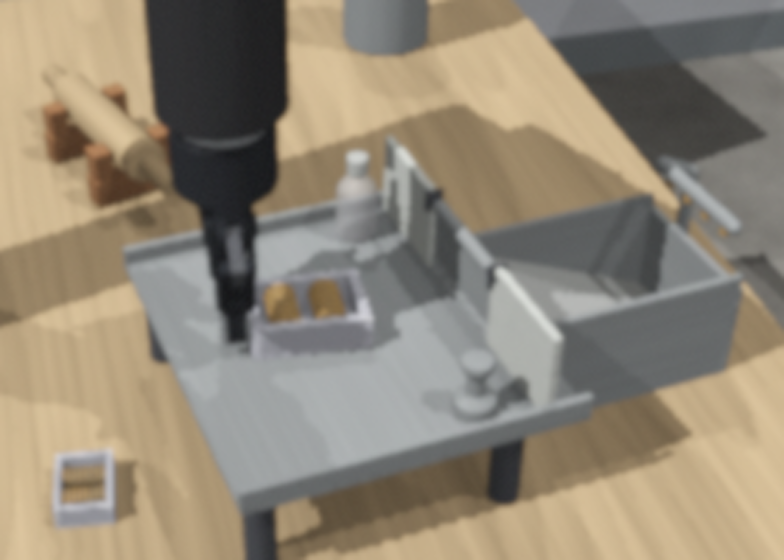

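View pics/scene3c.png

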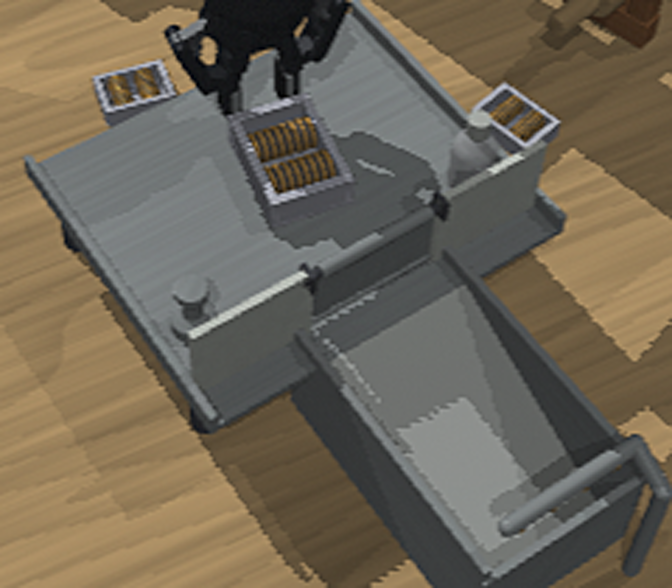

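The fingers now touch the cassette's rear squarely, and it has moved about 10 mm. Next I push on and turn it gently onto the chute axis.

```bash
cat >> h.py <<'E'
def tcp(c,yaw,off=56):
    a=np.radians(yaw);return np.array(c)-off*np.array([np.cos(a),np.sin(a)])
def way(cs,h=11,off=56,tilt=0):
    for c,y in cs: delta(*tcp(c,y,off),h,y,tilt)
E
python3 - <<'E'
from h import *
L=[];c=np.array([-121.5,14.3]);y=-11.5
for i in range(10):
    if i>=3: y+=11.5/7
    a=np.radians(y-(11.5/14 if i>=3 else 0)); c=c+8.5*np.array([np.cos(a),np.sin(a)]); L.append((c.copy(),y));print(c.round(1),round(y,1))
way(L)
d=load('scene','3')
# cassette top corners from crop
C=np.array([w(d,210+a/2.8,190+b/2.8,113) for a,b in [(230,118),(303,94),(354,181),(275,212)]])
for p in C: v=p[:2]-M[:2];print((v@E).round(1),(v@N).round(1))
m=C.mean(0)[:2]-M[:2];ax=C[2]+C[3]-C[0]-C[1];print('cass',m@E,m@N,np.degrees(np.arctan2(ax[1],ax[0])-TH))
E
```

```text
[-113.2   12.6] -11.5
[-104.8   10.9] -11.5
[-96.5   9.2] -11.5
[-88.2   7.6] -9.9
[-79.8   6.3] -8.2
[-71.3   5.2] -6.6
[-62.9   4.4] -4.9
[-54.4   3.8] -3.3
[-45.9   3.4] -1.6
[-37.4   3.3] -0.0
d [ 7.8 -0.8 -0.7] rot [-0.1 -0.1  0.2]
d [16.3 -1.4 -0.7] rot [-0.1 -0.1  0.2]
d [24.7 -2.  -0.7] rot [-0.1 -0.1  0.2]
d [33.1 -4.  -0.7] rot [-0.1 -0.1  1.9]
d [41.6 -5.8 -0.7] rot [-0.1 -0.1  3.5]
d [50.1 -7.4 -0.7] rot [-0.1 -0.1  5.2]
d [58.7 -8.7 -0.7] rot [-0.1 -0.1  6.8]
d [67.2 -9.7 -0.7] rot [-0.  -0.1  8.5]
d [ 75.9 -10.6  -0.7] rot [-0.  -0.1 10.1]
d [ 84.5 -11.1  -0.7] rot [-0.  -0.1 11.7]
-163.4 -4.1
-153.1 54.1
-65.0 38.0
-73.1 -24.3
cass -113.64467390220887 15.938391373933426 -11.489523246164863
```

Call:
servo_tool:
  rows:
    - [0.2, 8, -0.8, 0, 0, 0, 0]
    - [0.2, 16, -1.4, 0, 0, 0, 0]
    - [0.2, 25, -2, 0, 0, 0, 0]
    - [0.2, 33, -4, 0, 0, 0, 1.7]
    - [0.2, 41.5, -5.8, 0, 0, 0, 3.4]

```text
time: 2.85
eef_pos: [549.1, -0.3, 96.6]
ee_rot: [[-1.0, 0.01, -0.002], [0.01, 1.0, 0.001], [0.002, 0.001, -1.0]]
ft_force: [-2.7, -0.1, 0.4]
width: 34.2
```

Run:
```python
from h import *
st();shot('side','4');shot('scene','4')
d=load('scene','4');cv2.imwrite('pics/scene4c.png',cv2.resize(d['image'][190:400,210:450,::-1],None,fx=2.8,fy=2.8,interpolation=cv2.INTER_CUBIC))
way([((-71.3,5.2),-6.6),((-62.9,4.4),-4.9),((-54.4,3.8),-3.3),((-46,3.4),-1.6),((-37.4,3.3),0)])
```

```text
t 2.85 mouth xy -134.8 14.1 h 11.6 yaw -8.3 tilt -0.1 F [-2.7 -0.1  0.4] w 34.2 q [  20.   16.  -25.   -0.  -49. -111.]
d [ 7.  -1.5 -0.7] rot [-0.  -0.   1.7]
d [15.5 -2.8 -0.7] rot [-0.  -0.   3.4]
d [24.1 -3.8 -0.7] rot [-0. -0.  5.]
d [32.6 -4.7 -0.7] rot [-0.  -0.   6.7]
d [41.3 -5.2 -0.7] rot [-0.  -0.   8.3]
```

View pics/scene4c.png

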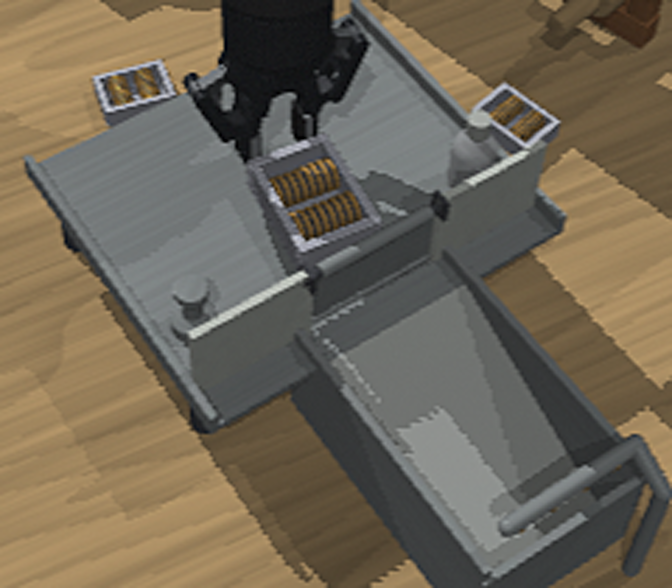

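The cassette follows squarely. Its nose is still short of the flap, near (340,240), so I continue the arc.

Call:
servo_tool:
  rows:
    - [0.2, 7, -1.5, 0, 0, 0, 1.7]
    - [0.2, 15.5, -2.8, 0, 0, 0, 3.4]
    - [0.2, 24, -3.8, 0, 0, 0, 5]
    - [0.2, 32.5, -4.7, 0, 0, 0, 6.7]
    - [0.2, 37, -5.2, 0, 0, 0, 8.3]

```text
time: 3.45
eef_pos: [587.4, -5.6, 96.6]
ee_rot: [[-0.991, -0.134, -0.001], [-0.134, 0.991, 0.0], [0.001, 0.001, -1.0]]
ft_force: [-3.6, -0.9, 2.4]
width: 34.2
```

Run:
```python
from h import *
st();shot('scene','5');shot('wrist','5')
d=load('scene','5');cv2.imwrite('pics/scene5c.png',cv2.resize(d['image'][190:400,210:450,::-1],None,fx=2.8,fy=2.8,interpolation=cv2.INTER_CUBIC))
```

```text
t 3.45 mouth xy -97.6 3.7 h 11.6 yaw -0.0 tilt -0.1 F [-3.6 -0.9  2.4] w 34.2 q [  18.   19.  -20.   -0.  -50. -101.]
```

View pics/scene5c.png

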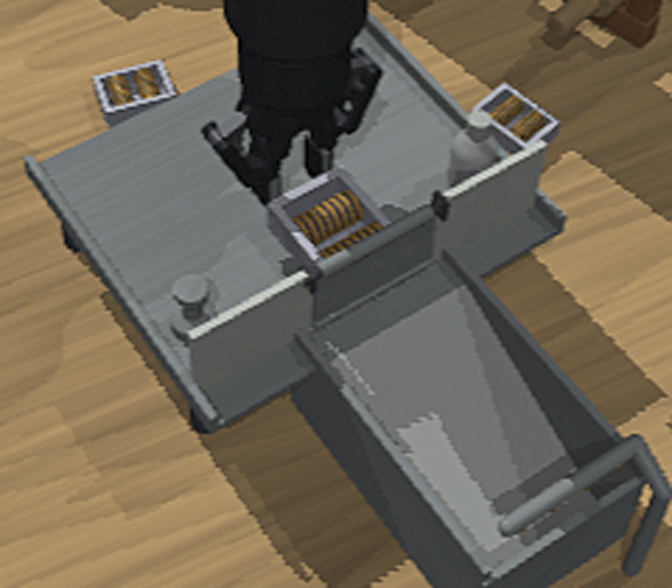

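View pics/wrist_5.png

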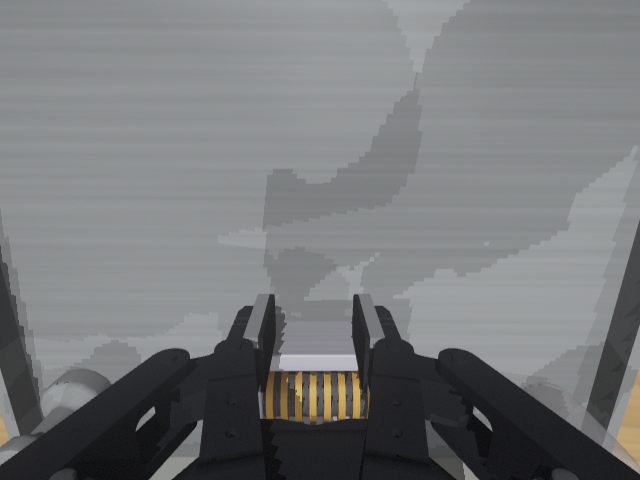

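Run:
```python
from h import *
d=load('scene','5')
cv2.imwrite('pics/s5z.png',cv2.resize(d['image'][235:300,290:370,::-1],None,fx=9,fy=9,interpolation=cv2.INTER_CUBIC))
```

```text
(no output)
```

View pics/s5z.png

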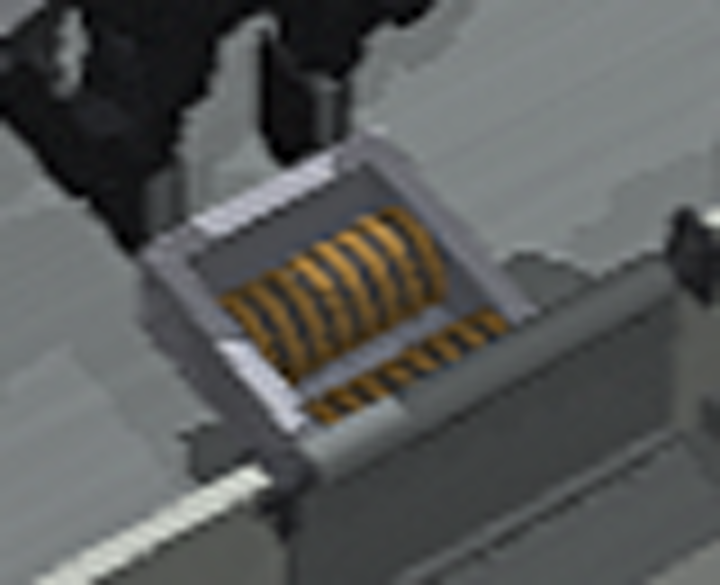

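Run:
```python
from h import *
d=load('scene','5')
for n,a,b,z in [('rl',142,258,113),('rr',375,130,113),('side',530,315,113),('postR',285,475,151),('postL',690,235,151)]:
    v=w(d,290+a/9,235+b/9,z)[:2]-M[:2];print(n,(v@E).round(1),(v@N).round(1))
way([((-30,2),0)],off=75,h=11,tilt=20)
```

```text
rl -79.9 -25.5
rr -81.1 37.8
side -20.5 36.3
postR 5.7 -47.5
postL 2.4 58.3
d [-7.5 -2.9 -0.6] rot [  2.6 -19.8   0. ]
```

Against the scene camera's own posts, the cassette sits within about 3 mm of the mouth's middle line and is aligned to about 1°. I'll back off slightly, tilt the tool so that the tips lead under the rod, then push through.

Call:
servo_tool:
  rows:
    - [0.2, -10, -1, 0, 0, 0, 0]
    - [0.2, -12, -1, 1, 1, -8, 0]
    - [0.2, -12, -1, 1, 2, -16, 0]
    - [0.2, -12, -1, 1, 2.6, -20, 0]
    - [0.2, -12, -1, 1, 2.6, -20, 0]

```text
time: 4.05
eef_pos: [569.9, -7.8, 95.9]
ee_rot: [[-0.931, -0.133, 0.34], [-0.125, 0.991, 0.045], [-0.343, -0.0, -0.939]]
ft_force: [-0.3, -0.0, -0.5]
width: 34.1
```

Run:
```python
from h import *
st();shot('side','6')
d=load('side','6');cv2.imwrite('pics/side6c.png',cv2.resize(d['image'][130:330,220:500,::-1],None,fx=2.8,fy=2.8,interpolation=cv2.INTER_CUBIC))
for x in (-98,-80,-60,-40,-20,-10,0): delta(x,4.5,12,0,20)
```

```text
t 4.05 mouth xy -115.2 3.9 h 10.9 yaw -0.1 tilt 20.1 F [-0.3 -0.  -0.5] w 34.1 q [  21.    9.  -46.   17.  -16. -119.]
d [14.3  2.4 -0.2] rot [0.  0.1 0.1]
d [32.2  4.8 -0.2] rot [0.  0.1 0.1]
d [52.   7.5 -0.2] rot [0.  0.1 0.1]
d [71.8 10.2 -0.2] rot [0.  0.1 0.1]
d [91.6 12.8 -0.2] rot [0.  0.1 0.1]
d [101.5  14.2  -0.2] rot [0.  0.1 0.1]
d [111.5  15.5  -0.2] rot [0.  0.1 0.1]
```

View pics/side6c.png

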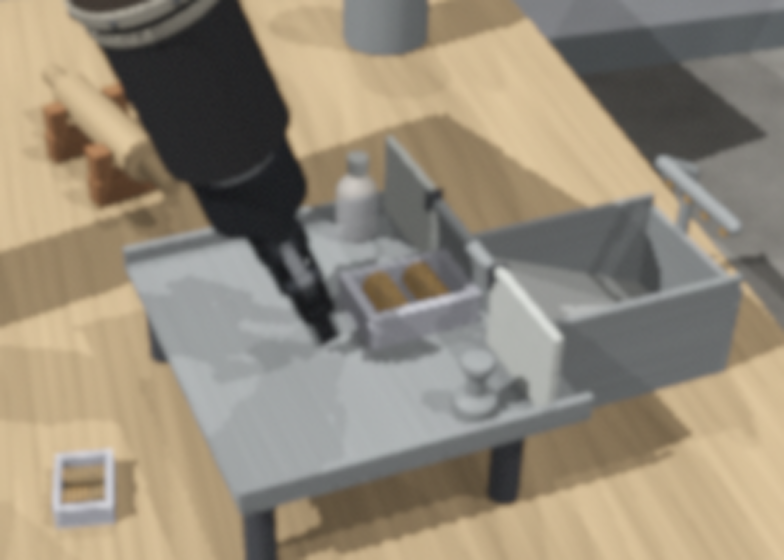

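The tilted fingers are now just behind the cassette, which is straight before the mouth.

Call:
servo_tool:
  rows:
    - [0.2, 9, 1.5, 0, 0, 0, 0]
    - [0.2, 18, 2.8, 0, 0, 0, 0]
    - [0.2, 27, 4, 0, 0, 0, 0]
    - [0.2, 36, 5.3, 0, 0, 0, 0]
    - [0.2, 45, 6.5, 0, 0, 0, 0]

```text
time: 4.6
eef_pos: [618.4, -0.8, 96.8]
ee_rot: [[-0.931, -0.132, 0.34], [-0.125, 0.991, 0.045], [-0.343, -0.001, -0.939]]
ft_force: [-6.2, -0.6, 4.2]
width: 33.8
```

Run:
```python
from h import *
st();shot('side','7');shot('scene','7')
d=load('scene','7');cv2.imwrite('pics/scene7c.png',cv2.resize(d['image'][190:400,210:450,::-1],None,fx=2.8,fy=2.8,interpolation=cv2.INTER_CUBIC))
```

```text
t 4.6 mouth xy -66.2 4.3 h 11.8 yaw -0.1 tilt 20.0 F [-6.2 -0.6  4.2] w 33.8 q [  20.   13.  -39.   14.  -19. -115.]
```

View pics/scene7c.png

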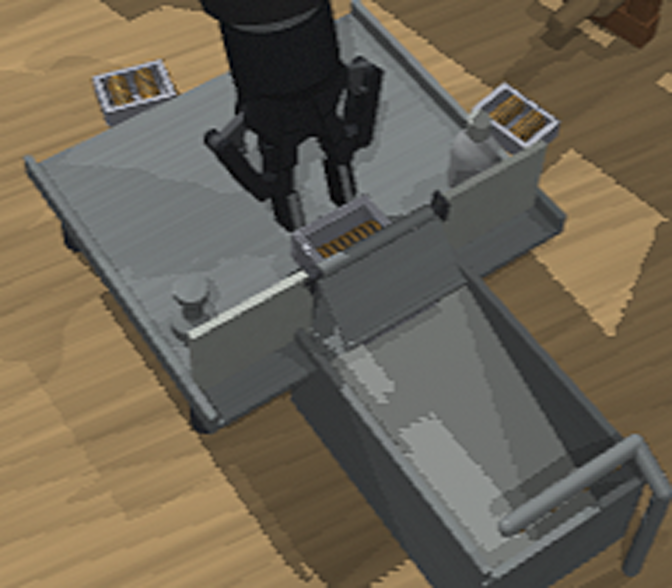

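The flap is swinging inward (320–465, 230–340) and the cassette's nose is in the mouth. I keep pushing.

Call:
servo_tool:
  rows:
    - [0.2, 8, 1.1, 0, 0, 0, 0]
    - [0.2, 16, 2.2, 0, 0, 0, 0]
    - [0.2, 24, 3.3, 0, 0, 0, 0]
    - [0.2, 32, 4.4, 0, 0, 0, 0]
    - [0.2, 40, 5.4, 0, 0, 0, 0]

```text
time: 5.2
eef_pos: [660.0, 5.2, 96.9]
ee_rot: [[-0.931, -0.133, 0.341], [-0.125, 0.991, 0.045], [-0.344, -0.001, -0.939]]
ft_force: [-3.0, -0.3, 1.2]
width: 34.2
```

Run:
```python
from h import *
st();shot('side','8');shot('scene','8')
d=load('scene','8');cv2.imwrite('pics/scene8c.png',cv2.resize(d['image'][190:400,210:450,::-1],None,fx=2.8,fy=2.8,interpolation=cv2.INTER_CUBIC))
d=load('side','8');cv2.imwrite('pics/side8c.png',cv2.resize(d['image'][130:330,220:500,::-1],None,fx=2.8,fy=2.8,interpolation=cv2.INTER_CUBIC))
```

```text
t 5.2 mouth xy -24.2 4.6 h 11.9 yaw -0.0 tilt 20.1 F [-3.  -0.3  1.2] w 34.2 q [  19.   16.  -33.   11.  -21. -112.]
```

View pics/scene8c.png

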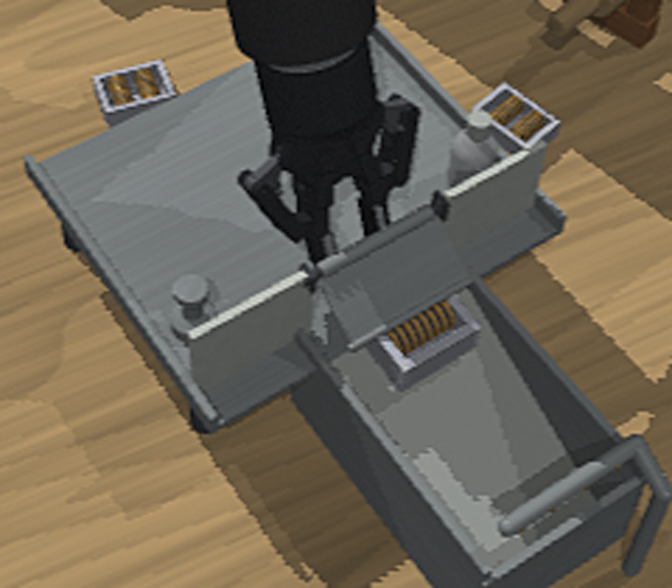

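View pics/side8c.png

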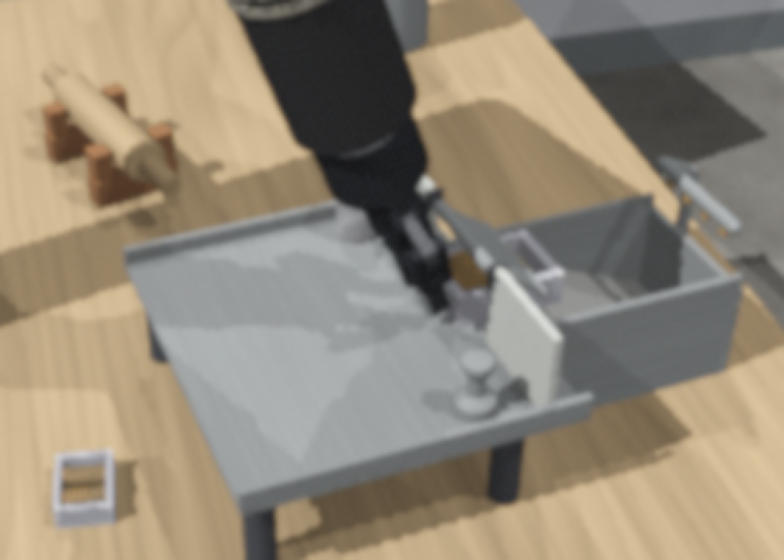

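The cassette is well in and on the verge of tipping; 15 mm more should do it.

Call:
servo_tool:
  rows:
    - [0.2, 7, 1, 0, 0, 0, 0]
    - [0.2, 14, 1.9, 0, 0, 0, 0]
    - [0.2, 18, 2.4, 0, 0, 0, 0]
    - [0.2, 18, 2.4, 0, 0, 0, 0]
    - [0.2, 18, 2.4, 0, 0, 0, 0]

```text
time: 5.8
eef_pos: [679.3, 8.1, 97.3]
ee_rot: [[-0.93, -0.133, 0.343], [-0.125, 0.991, 0.046], [-0.346, -0.0, -0.938]]
ft_force: [-0.0, 0.1, 0.8]
width: 34.4
```

Run:
```python
from h import *
st();shot('scene','9')
d=load('scene','9');cv2.imwrite('pics/scene9c.png',cv2.resize(d['image'][190:400,210:450,::-1],None,fx=2.8,fy=2.8,interpolation=cv2.INTER_CUBIC))
```

```text
t 5.8 mouth xy -4.7 4.9 h 12.3 yaw -0.0 tilt 20.2 F [-0.   0.1  0.8] w 34.4 q [  19.   18.  -31.   11.  -22. -111.]
```

View pics/scene9c.png

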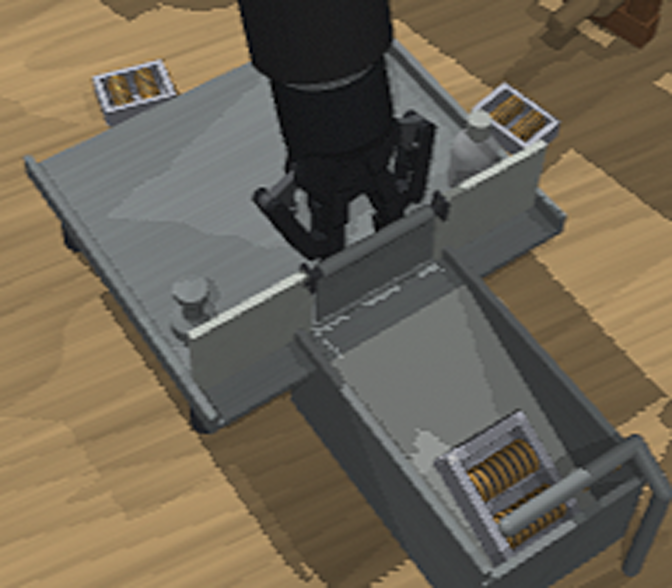

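The cassette has slid down to the foot of the bay (440–575, 410–560). Now I withdraw.

Call:
servo_tool:
  rows:
    - [0.2, -15, -2, 0, 0, 0, 0]
    - [0.2, -35, -4.7, 0, 0, 0, 0]
    - [0.2, -60, -8, 10, 0, 0, 0]
    - [0.2, -90, -12, 40, 0, 0, 0]
    - [0.2, -110, -15, 80, 0, 0, 0]

```text
time: 6.35
eef_pos: [565.6, -8.0, 175.7]
ee_rot: [[-0.932, -0.133, 0.338], [-0.125, 0.991, 0.044], [-0.341, -0.001, -0.94]]
ft_force: [1.7, 0.2, 0.3]
width: 34.6
```

Call:
servo_tool:
  rows:
    - [0.2, 0, 0, 30, 0, 0, 0]
    - [0.2, 0, 0, 60, 0, 0, 0]
    - [0.2, 0, 0, 60, 0, 0, 0]
    - [0.2, 0, 0, 60, 0, 0, 0]
    - [0.2, 0, 0, 60, 0, 0, 0]

```text
time: 6.85
eef_pos: [564.9, -8.2, 234.7]
ee_rot: [[-0.932, -0.133, 0.337], [-0.125, 0.991, 0.044], [-0.339, -0.001, -0.941]]
ft_force: [-0.0, 0.7, -0.1]
width: 34.4
```

Run:
```python
from h import *
st();shot('scene','10');shot('side','10')
d=load('scene','10');cv2.imwrite('pics/scene10c.png',cv2.resize(d['image'][190:400,210:450,::-1],None,fx=2.8,fy=2.8,interpolation=cv2.INTER_CUBIC))
C=np.array([w(d,210+a/2.8,190+b/2.8,85-34+30) for a,b in [(440,455),(520,412),(575,490),(495,555)]]).mean(0)[:2]-M[:2];print(C@E,C@N)
for a,b in [(375,275),(345,300),(410,260)]:
    p=w(d,210+a/2.8,190+b/2.8);v=p[:2]-M[:2];print('flap',(v@E).round(1),(v@N).round(1),(p[2]-85).round(1))
```

```text
t 6.85 mouth xy -120.3 4.1 h 149.7 yaw -0.0 tilt 19.8 F [-0.   0.7 -0.1] w 34.4 q [  22.   -1.  -32.    8.  -40. -110.]
166.03451029339362 -3.9052384236483104
flap 6.9 4.7 23.9
flap 5.0 -18.5 10.1
flap 6.9 35.0 17.9
```

View pics/scene10c.png

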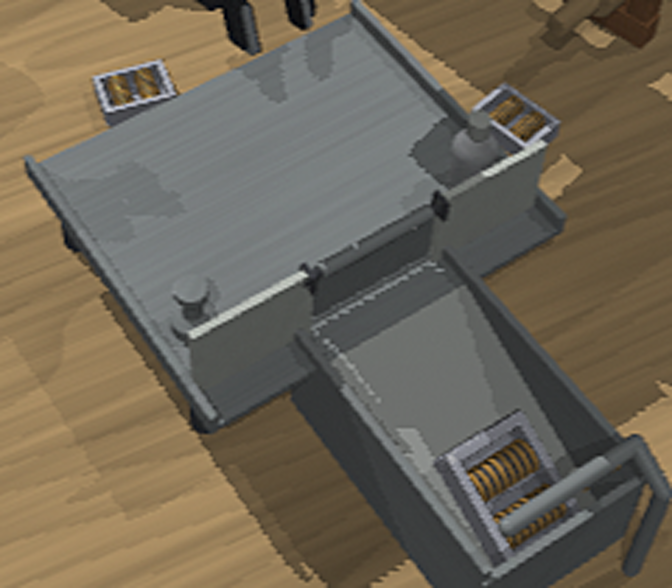

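View pics/side_10.png

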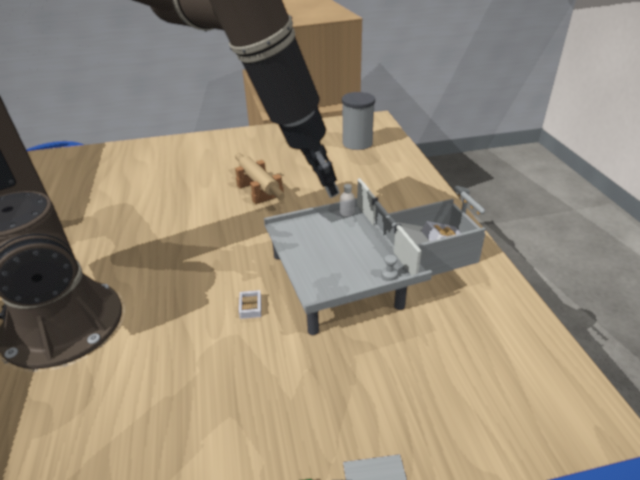

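The flap hangs shut: its face lies about 2–3 mm in from the posts as this camera sees them, within calibration. The cassette lies still at the foot of the bay and the fingers are clear. I hold briefly so any swing dies out, check again and hand in.

Call:
servo_tool:
  rows:
    - [0.2, 0, 0, 0, 0, 0, 0]
    - [0.2, 0, 0, 0, 0, 0, 0]
    - [0.2, 0, 0, 0, 0, 0, 0]
    - [0.2, 0, 0, 0, 0, 0, 0]
    - [0.2, 0, 0, 0, 0, 0, 0]

```text
time: 7.45
eef_pos: [565.0, -8.3, 234.2]
ee_rot: [[-0.933, -0.133, 0.336], [-0.125, 0.991, 0.044], [-0.339, -0.002, -0.941]]
ft_force: [0.6, 0.3, -0.2]
width: 34.2
```

Run:
```python
from h import *
a=load('scene','10');d=shot('scene','11');z=np.abs(d['image'].astype(int)-a['image'])[240:400,210:450].max(2);print('changed px',(z>30).sum())
o=load('scene','0')
for t,D in(('0',o),('11',d)):
    V=[]
    for a_,b in [(375,275),(345,300),(410,260)]:
        p=w(D,210+a_/2.8,190+b/2.8);V.append(((p[:2]-M[:2])@E).round(1))
    print(t,V)
st();print(hand_in())
```

```text
changed px 8
0 [np.float64(6.1), np.float64(5.2), np.float64(7.1)]
11 [np.float64(6.0), np.float64(6.1), np.float64(6.9)]
t 7.5 mouth xy -120.2 4.1 h 149.3 yaw -0.0 tilt 19.8 F [-0.5  0.5 -0.6] w 34.2 q [  22.   -1.  -32.    8.  -40. -110.]
the job is handed in; nothing more can be done
None
```

The cassette is in the rinse bay, the flap hangs shut again, and I handed the job in at 7.5 s. I pushed the cassette along the deck with two half-open fingers on its rear face and turned it about 11° onto the chute's line. I then tilted the tool 20° so the fingertips could follow under the hinge rod, and pushed it through the flap until it slid down by itself. After that I backed the fingers out and raised them.

**Last checks:**
- **Flap:** its measured position matches the starting picture to within about 1 mm.
- **Cassette:** it lies right way up at the foot of the slide and at rest; only 8 pixels changed between the last two pictures, taken 0.5 s apart.
- **Robot:** it touches nothing, and the force reading is about zero.
- **Bystanders:** the bottle, gauge and rolling pin look unmoved, and so does the part of the scraper the last side picture shows. I judged this by eye and did not measure it.

**One disagreement:** I estimated the cassette's middle at about 166 mm past the flap, where the task text says about 125 mm. That estimate came from rough corner readings at an assumed height. It is within the required 110 to 200 mm, but I did not settle the difference.

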